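# Release the ratchet clamp on the tall glued pad

## Robot

A 6-joint arm with a two-finger parallel gripper is mounted at the origin on the work surface. World frame = base frame: x ahead of the robot, y to its left, z up, the work surface at z = 0. Lengths are in m, angles in rad, forces in N, time in s.
With the tool pointing down it reaches from about 0.4 to 0.825 m from the base axis. Payload 7 kg.
Tool frame: the origin (TCP) lies at the very end of the fingers, on their centre line; the grasp point (between the pads) lies 19 mm behind it; z points along the fingers, y is the line along which they close (so a half turn about z gives the same grasp; the last joint's range is limited). The gripper opens to 88 mm and grips with 3 to 60 N. Pads are 19 mm wide; open, the fingers measure 130 mm over their backs; the gripper's body (78 mm by 193 mm) begins 47 mm behind the grasp point.
Start: joints at [-1.038, 0.359, 0.012, 0, -1.224, -0.288], TCP at [0.164, -0.655, 0.227] pointing down, gripper open.
Joint ranges: [-3.07, 3.07], [-1.43, 2.12], [-1.02, 1.25], [-3.03, 1.67], [-3.05, -0], [-3.03, 3.03]. Speed limits (rad/s): [2.39, 2.39, 3.01, 3.14, 3.14, 3.14].

## Interface

Orientations are given as [roll, pitch, yaw] about the fixed x, y, z axes, in that order (R = Rz(yaw) Ry(pitch) Rx(roll)).
In Python, from station import arm, vision gives the robot as it stands. The module is installed in compiled form; this text tells all that it offers.
- The arm moves only by the tool jog_arm, never from a script. Its argument "steps" is a list that holds one entry, the list of rows, each a list of 7 numbers: the closure in counts, from 0 (fully open) to 255 (shut), then the shift along the tool's x, y, z scaled (see below), then the turn, a rotation vector about the tool's x, y, z scaled (see below). In form: [[[grip, dx, dy, dz, rx, ry, rz], ...]]. A call has 1 to 8 rows; each row is the pose to reach, as a shift and turn from the pose commanded when the call began, along the tool's axes at that moment; what a row does not reach only later rows make up. The controller multiplies each number of a shift by 250 mm and each number of a turn by 45 degrees. A row lasts 1/10 s, in which the tool goes at most 50 mm and 8.59 degrees, less where a joint would pass 70% of its speed; a pose out of reach is approached as far as the arm can. A call with a number of a shift or a turn outside -1 to 1 is refused whole. A call with a gripper value outside its range is refused whole. The fingers move at their own pace and stop on an object; "newtons" is the grip in N (left out, the last holds). Time passes only in rows, so rows that repeat a pose let the fingers close. It gives the time, the measured TCP pose, the force, the opening and the grip force at its end, in the units of the state.
- arm.get_state(): the state, without advancing time (a new reading comes with each control period).
- vision.grab_frame(name): name is "scene" or "top" or "wrist"; returns a dict with "color" (420x560x3 uint8, red, green, blue), "vfov" (degrees; the focal length in pixels is half the picture's height over the tangent of half this angle, whatever the lens; pixels are square), "cx", "cy" (the principal point, pixels), "extrinsics" (4x4, takes a point from world to camera coordinates). Camera axes: x right, y down, z forward; pixel columns grow to the right and rows downward; lengths in m; the calibration is good to about 2 mm. A picture is of the moment at which its call begins. There is no depth.
- arm.job_done(): hands the job in; it is judged then, once.
The state is a dict: "t": time; "q": joint angles; "qd": joint speeds; "joint_efforts": joint torques, N m; "eef_pos": TCP position; "ee_rot": TCP orientation; "force": force on the tool from outside, world axes, zero at the start; "moment": the same for the moment, N m; "width": finger opening in m; "gripper_force": force on a finger pad.
Only numpy, scipy, OpenCV 4.12 (cv2) and the standard library are available. Lean on these libraries where they do the work, as an engineer would, in place of code of your own. Each camera call takes 0.05 s, during which the arm holds its last target. There are 200 camera calls.

## Task

Two padding clamps are screwed to the table. The glue on the tall pad is dry: on the clamp that holds the tall pad, swing the pawl lever up until it stands about upright, then draw the toothed bar back by its knob as far as it goes, so that the jaw stands clear and the pad is free. Leave the pad sitting where it is, and leave the other clamp, with the low pad, locked as it is.

Things in the scene. Friction and masses are not known exactly. Their poses are not given: they have to be found in the camera images.
- tall_lever_tip (a point): Centre of the grip on the pawl lever of the tall pad's clamp: black round bar across the clamp, 14 mm thick, 30 mm long, 78 mm above the table when down; pinch it from above by its flat ends. Axes with the pawl down: z up, +y the way the bar is drawn out, x along the grip and hinge. Hinge line: 67 mm towards +y, 22 mm lower. The tip swings up and over to +y. The jaw starts 22 mm to -y.
- tall_pawl (a joint): Angle of that steel pawl lever, rad: 0 down in the teeth, 1.2 at its stop, upright (the grip is then 127 mm above the table and 68 mm from the knob axis). A stiff hinge, about 1 N at the grip, no spring: it stays where it is left, and the grip turns between the fingers. While it is down the bar is locked.
- tall_knob (a point): Point on the axis of the upright black knob at the outer end of the tall pad's clamp bar, 52 mm above the table, a good height to grip. The knob is a cylinder 22 mm in diameter, 14 to 75 mm above the table, free all round but for the 14 mm wide, 33 mm high toothed bar that leaves it to -y. Axes: z up, +y the way the bar is drawn out. The lowered lever grip is 135 mm away to -y.
- tall_bar (a joint): How far that toothed steel bar (aluminium jaw at its inner end, knob at its outer end) has been drawn out, m: 0 to 0.002 at the start, jaw at the pad; 0.045 at the stop. It slides level and straight along +y with about 3 N of drag and stays where it is left.
- tall_pad_centre (a point): Centre of the tall pad, a loose block of glued cards 100 x 60 mm and 60 mm high, on the 10 mm base plate of its clamp between fixed fence and jaw. The low pad in the other clamp, of the same make, is only 18 mm high; a third pad, 45 mm high, lies on the table in no clamp.
- low_pawl (a joint): Angle of the pawl lever of the other clamp, which holds the low pad, rad: 0 down. Leave it alone.
- low_bar (a joint): How far the other clamp's toothed bar is drawn out, m. Leave it alone.
Things that resemble listed ones, but are neither listed nor needed, are in the scene too. What is shaped like the part that bears tall_pad_centre but orange or red is not meant.

How it is judged:
By the outcome, as a careful person would: the job done as asked, in the order asked, and still so for the second after the job is handed in, with the robot touching nothing.
It also fails if it takes over 45 s, if anything falls off the work surface, if the arm or the gripper's body presses on something with over 40 N, if the wrist force passes 120 N, or if a joint passes its speed limit or range.

## Working session

There is one attempt and no reset: what is moved stays moved. The work goes in short steps, Python scripts to look and compute and a tool call to move; the robot and the scene stay as the last step left them, time stands still between calls to the robot, and variables do not carry over. Pictures are saved under pics/ and viewed, at most 10 in all, crops included, and the job is handed in when it is done.

Besides the shell and the picture viewer there is one more tool, called after "Call:" as name([rows], argument=value, ...), one row to a line, values as JSON. jog_arm: Moves the arm, as the interface text tells. Its arguments: {"type":"object","properties":{"steps":{"type":"array","items":{"type":"array","items":{"type":"array","items":{"type":"number"}}}},"newtons":{"type":"number"}},"required":["steps"]}

```bash
mkdir -p pics
cat > h.py <<'E'
import numpy as np, cv2, pickle
from station import arm, vision
def grab(n,tag):
    f=vision.grab_frame(n); pickle.dump(f,open(f'pics/{tag}.pkl','wb'))
    cv2.imwrite(f'pics/{tag}.png',f['color'][:,:,::-1]); return f
def load(tag): return pickle.load(open(f'pics/{tag}.pkl','rb'))
def P(f):
    h=f['color'].shape[0]; F=h/2/np.tan(np.radians(f['vfov'])/2)
    return np.array([[F,0,f['cx']],[0,F,f['cy']],[0,0,1]])@f['extrinsics'][:3]
def tri(f1,p1,f2,p2):
    X=cv2.triangulatePoints(P(f1),P(f2),np.array(p1,float).reshape(2,1),np.array(p2,float).reshape(2,1))
    return (X[:3]/X[3]).ravel()
def atz(f,p,z):
    M=P(f); A=np.c_[M[:,0],M[:,1],-np.array([p[0],p[1],1])]; s=np.linalg.solve(A,-(M[:,2]*z+M[:,3])); return s[:2]
def proj(f,X):
    v=P(f)@np.r_[X,1]; return v[:2]/v[2]
E
python3 - <<'E'
from h import *
a=grab('scene','s0');b=grab('top','t0')
cv2.imwrite('pics/t0.png',b['color'][:,:,::-1])
print(arm.get_state())
for f in(a,b):
    E=f['extrinsics'];print(-E[:3,:3].T@E[:3,3],f['vfov'])
E
```

```text
{'t': 0.1, 'q': array([-1.03789035e+00,  3.59314952e-01,  1.11462646e-02, -3.14255596e-04,
       -1.22409061e+00, -2.88045543e-01]), 'qd': array([ 0.00078649, -0.00109666,  0.00105718,  0.00149727, -0.00062556,
       -0.00049105]), 'joint_efforts': array([-3.71267713e-03, -5.84160876e+01,  2.93748611e+01,  7.01564535e+00,
        1.01643149e-02, -7.41978715e-05]), 'eef_pos': array([ 0.16346742, -0.65445506,  0.22571371]), 'ee_rot': array([ 3.14010602e+00, -1.32375028e-04, -2.89683913e+00]), 'force': array([-0.530004  ,  0.25566588, -0.64687801]), 'moment': array([-0.05023597, -0.00353314,  0.04366187]), 'gripper_force': 0.0, 'width': 0.0876550424783252}
[ 0.92409311 -0.01043487  0.72729455] 56.05519779514907
[ 0.32506289 -0.006236    0.88625279] 55.30238308854174
```

View pics/s0.png

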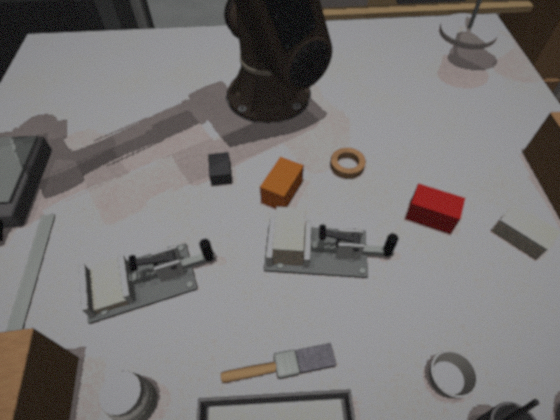

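View pics/t0.png

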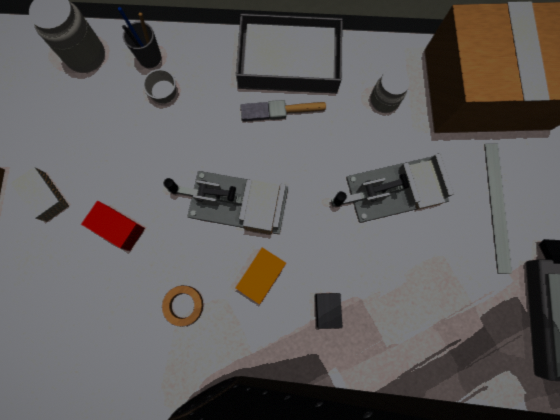

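The scene picture shows two clamps. One has a thick pad at scene (292,238) / top (262,203), the other a thin pad at scene (107,283) / top (425,185). Things that could be taken for the tall pad are the low pad (425,185), the loose pad (38,193), the orange block (261,276) and the red block (113,225), all in top pixels. I choose the clamp with the thick pad and check it in one close crop.

Run:
```python
from h import *
a=load('s0');b=load('t0')
A=cv2.resize(a['color'][195:290,255:410],None,fx=5,fy=5,interpolation=2)[:300*2,:775]
B=cv2.resize(b['color'][160:245,155:310],None,fx=5,fy=5,interpolation=2)
o=np.vstack([cv2.resize(A,(545,334)),cv2.resize(B,(484,266)).__class__(0) if 0 else cv2.copyMakeBorder(cv2.resize(B,(484,265)),0,0,0,61,0)])
o=np.clip(o.astype(float)*1.8,0,255).astype('uint8')
cv2.imwrite('pics/c0.png',o[:,:,::-1])
```

```text
(no output)
```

View pics/c0.png

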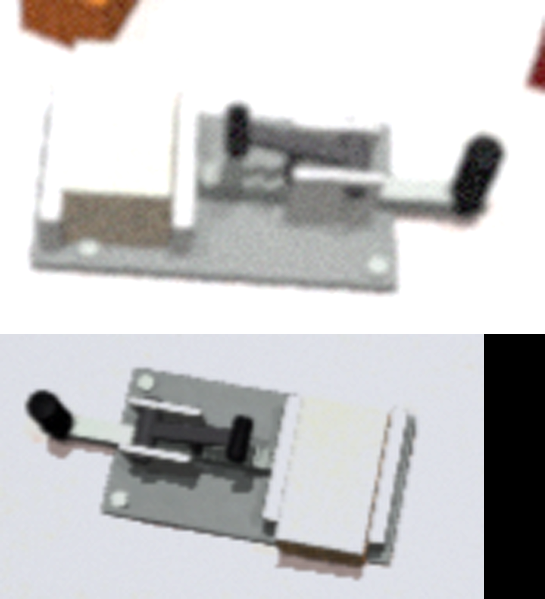

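Run:
```python
from h import *
a=load('s0');b=load('t0')
sa=lambda u,v:(255+u/3.516,195+v/3.516); sb=lambda u,v:(155+u/3.123,160+(v-334)/3.118)
for n,p,q in [('grip',(238,130),(240,438)),('knobtop',(487,148),(43,407)),('knobmid',(477,175),(50,414)),('padNE',(172,192),(278,541)),('padfarR',(178,95),(297,397))]:
    X=tri(a,sa(*p),b,sb(*q)); print(n,X.round(4),(proj(a,X)-sa(*p)).round(1),(proj(b,X)-sb(*q)).round(1))
g=atz(b,sb(240,438),.078);k=atz(b,sb(50,414),.05);g2=atz(a,sa(238,130),.078);k2=atz(a,sa(477,175),.05)
print(g,g2,k,k2,np.linalg.norm(k-g),np.degrees(np.arctan2(*(k-g)[::-1])),np.linalg.norm(k2-g2),np.degrees(np.arctan2(*(k2-g2)[::-1])))
E=b['extrinsics'][:3,:3];print(E.round(2))
```

```text
grip [0.5208 0.0879 0.0747] [-0.9  0.1] [-0.8 -0.1]
knobtop [0.5373 0.2235 0.0687] [-1.2  0.2] [-1.1 -0.2]
knobmid [0.5392 0.2243 0.0426] [-0.7  0.1] [-0.6 -0.1]
padNE [ 0.4754  0.0655 -0.0715] [ 1.1 -0.1] [1.  0.1]
padfarR [0.5346 0.0491 0.1341] [-1.8  0.1] [-1.6 -0.2]
[0.51989603 0.08589335] [0.52274432 0.08905492] [0.53709127 0.22101464] [0.54319581 0.22316596] 0.13621100989379972 82.74764442003493 0.13566146661500872 81.32938322290282
[[ 0.05 -1.    0.01]
 [-0.98 -0.05 -0.2 ]
 [ 0.2   0.   -0.98]]
```

Call:
jog_arm([
  [[0,-1,0.8,0,0,0,0],[0,-1,0.8,0,0,0,0],[0,-1,0.8,0,0,0,0],[0,-1,0.8,0,0,0,0],[0,-1,0.8,0,0,0,0],[0,-1,0.8,0,0,0,0],[0,-1,0.8,0,0,0,0],[0,-1,0.8,0,0,0,0]],
])

```text
t: 0.9
eef_pos: [0.3592, -0.3981, 0.2266]
ee_rot: [3.141, 0.0, -2.893]
force: [0.4, -0.8, -0.1]
width: 0.0877
gripper_force: 0.0
```

Call:
jog_arm([
  [[0,-0.7,0.93,0,0,0,0],[0,-0.7,0.93,0,0,0,0],[0,-0.7,0.93,0,0,0,0],[0,-0.7,0.93,0,0,0,0],[0,-0.7,0.93,0,0,0,0],[0,-0.7,0.93,0,0,0,0],[0,-0.7,0.93,0,0,0,0]],
])

```text
t: 1.6
eef_pos: [0.4726, -0.1294, 0.2264]
ee_rot: [3.141, 0.0, -2.893]
force: [-0.9, -0.7, -0.1]
width: 0.0873
gripper_force: 0.0
```

Call:
jog_arm([
  [[0,-0.4,0.8,0,0,0,-1],[0,-0.4,0.8,0,0,0,-1],[0,-0.4,0.8,0,0,0,-1],[0,-0.4,0.8,0,0,0,-1],[0,-0.4,0.8,0,0,0,-1],[0,-0.4,0.8,0,0,0,-1],[0,-0.4,0.8,0,0,0,-1]],
])

```text
t: 2.3
eef_pos: [0.5196, 0.0858, 0.226]
ee_rot: [3.141, -0.001, -2.111]
force: [-0.7, 0.3, -0.1]
width: 0.0878
gripper_force: 0.0
```

Call:
jog_arm([
  [[0,0,0,0,0,0,-0.51],[0,0,0,0,0,0,-0.51],[0,0,0,0,0,0,-0.51],[0,0,0,0,0,0,-0.51],[0,0,0,0,0,0,-0.51]],
])

```text
t: 2.8
eef_pos: [0.5196, 0.085, 0.2265]
ee_rot: [3.141, -0.0, -1.716]
force: [-0.1, -0.6, 0.5]
width: 0.0876
gripper_force: 0.0
```

Run:
```python
from h import *
w=grab('wrist','w0');s=arm.get_state();print(s['eef_pos'],s['ee_rot'],s['q'])
cv2.imwrite('pics/w0.png',np.clip(w['color'][:,:,::-1].astype(float)*1.5,0,255))
E=w['extrinsics'];print(-E[:3,:3].T@E[:3,3],E[:3,:3].round(2),w['vfov'])
for X in [(.521,.0875,.077),(.539,.222,.075),(.539,.222,.014)]:print(proj(w,X))
```

```text
[0.51959146 0.08521247 0.22651584] [ 3.14145640e+00 -7.92958338e-05 -1.71548636e+00] [ 5.35382314e-01  1.13974391e-01 -3.12881281e-01 -2.63979750e-05
 -1.14409646e+00 -6.80061430e-01]
[0.50777721 0.0113357  0.38465366] [[-0.99  0.15  0.  ]
 [ 0.14  0.95  0.27]
 [ 0.04  0.27 -0.96]] 58.17319845482976
[272.35546677 194.00332925]
[274.6060271  333.12149163]
[274.61262854 299.89096383][ WARN:0@0.752] global loadsave.cpp:1063 imwrite_ Unsupported depth image for selected encoder is fallbacked to CV_8U.
```

View pics/w0.png

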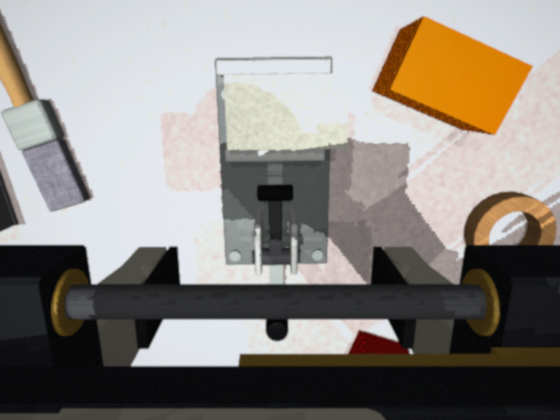

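The wrist picture shows the tall clamp in line with the fingers. The lever grip is at (275,192), predicted (272,194), and the knob top at (276,330), predicted (275,333). The triangulated heights (75 mm for the grip, 69 mm for the knob top) fit the text, so I descend.

Call:
jog_arm([
  [[0,0,0,0.67,0,0,0],[0,0,0,0.67,0,0,0],[0,0,0,0.67,0,0,0],[0,0,0,0.67,0,0,0],[0,0,0,0.67,0,0,0],[0,0,0,0.67,0,0,0]],
])

```text
t: 3.45
eef_pos: [0.5202, 0.086, 0.0596]
ee_rot: [-3.141, -0.0, -1.712]
force: [0.1, 0.5, 1.1]
width: 0.0875
gripper_force: 0.0
```

Call:
jog_arm([
  [[255,0,0,0,0,0,0],[255,0,0,0,0,0,0],[255,0,0,0,0,0,0],[255,0,0,0,0,0,0],[255,0,0,0,0,0,0],[255,0,0,0,0,0,0],[255,0,0,0,0,0,0],[255,0,0,0,0,0,0]],
], newtons=10)

```text
t: 4.25
eef_pos: [0.5197, 0.086, 0.0591]
ee_rot: [-3.141, -0.0, -1.711]
force: [2.6, -3.3, -0.3]
width: 0.0299
gripper_force: 10.0
```

Call:
jog_arm(steps="[[[255, -0.01, -0.023, 0, 0, 0, 0].slice], []]]")

```text
jog_arm: Invalid argument: steps='[[[255, -0.01, -0.023, 0, 0, 0, 0].slice], []]]' is not valid JSON
```

Call:
jog_arm([
  [[255,-0.008,0,-0.022,0,0,0],[255,-0.02,0,-0.045,0,0,0],[255,-0.032,0,-0.066,0,0,0],[255,-0.046,0,-0.086,0,0,0],[255,-0.062,0,-0.105,0,0,0],[255,-0.08,0,-0.122,0,0,0],[255,-0.099,0,-0.138,0,0,0],[255,-0.119,0,-0.152,0,0,0]],
])

```text
t: 5.05
eef_pos: [0.5238, 0.1158, 0.0975]
ee_rot: [-3.142, -0.0, -1.711]
force: [1.6, -1.8, -1.0]
width: 0.0296
gripper_force: 10.0
```

Call:
jog_arm([
  [[255,-0.022,0,-0.012,0,0,0],[255,-0.044,0,-0.022,0,0,0],[255,-0.067,0,-0.03,0,0,0],[255,-0.091,0,-0.036,0,0,0],[255,-0.114,0,-0.04,0,0,0],[255,-0.134,0,-0.042,0,0,0],[255,-0.137,0,-0.042,0,0,0],[255,-0.137,0,-0.042,0,0,0]],
])

```text
t: 5.85
eef_pos: [0.5286, 0.1501, 0.1077]
ee_rot: [-3.141, 0.001, -1.71]
force: [-1.3, -0.8, 6.5]
width: 0.03
gripper_force: 10.0
```

Call:
jog_arm([
  [[0,0,0,0,0,0,0],[0,0,0,0,0,0,0],[0,0,0,0,0,0,0],[0,0,0,0,0,0,0],[0,0,0,-0.5,0,0,0],[0,0,0,-0.5,0,0,0],[0,0,0,-0.5,0,0,0],[0,0,0,-0.5,0,0,0]],
])

```text
t: 6.65
eef_pos: [0.5306, 0.1504, 0.2372]
ee_rot: [-3.135, 0.005, -1.71]
force: [0.4, -0.0, -0.6]
width: 0.0858
gripper_force: 0.0
```

Run:
```python
from h import *
a=grab('scene','s1');w=grab('wrist','w1');s=arm.get_state();print(s['t'],s['eef_pos'],s['ee_rot'])
A=cv2.resize(a['color'][170:290,240:420],(600,400),interpolation=2)
W=cv2.resize(w['color'],(266,200),interpolation=3)
o=np.zeros((600,600,3),np.uint8);o[:400]=A;o[400:,:266]=W
cv2.imwrite('pics/c1.png',np.clip(o[:,:,::-1]*1.8,0,255).astype('uint8'))
for X in [(.5286,.1501,.127),(.538,.2195,.052)]:print(proj(a,X),proj(w,X))
```

```text
6.75 [0.52848968 0.14957015 0.23293669] [-3.14096509e+00  1.28011764e-03 -1.71104661e+00]
[358.47373126 218.6908262 ] [275.0029732  203.98073455]
[388.46702062 242.07759007] [275.6780675  252.25664685]
```

View pics/c1.png

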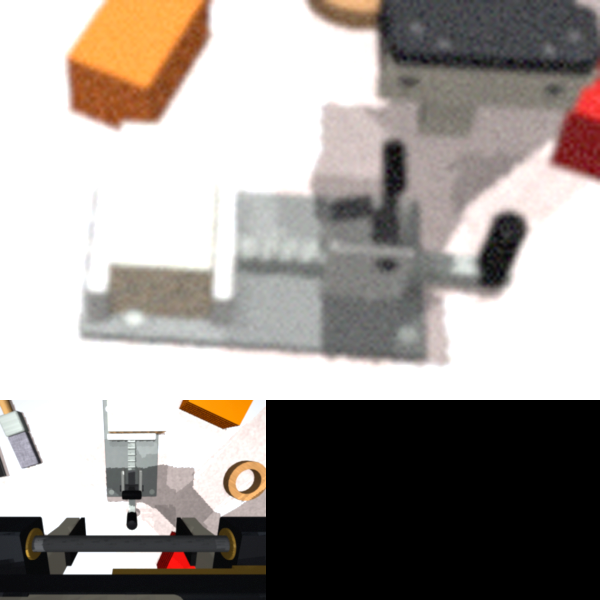

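The scene crop shows the lever standing upright with its grip at (393,170), and the bar, pad and jaw unmoved. The knob appears where it was predicted, within about 3 px.

Call:
jog_arm([
  [[0,-0.288,0,0,0,0,0],[0,-0.288,0,0,0,0,0],[0,-0.288,0,0.2,0,0,0],[0,-0.288,0,0.4,0,0,0],[0,-0.288,0,0.55,0,0,0],[0,-0.288,0,0.7,0,0,0],[0,-0.288,0,0.77,0,0,0],[0,-0.288,0,0.77,0,0,0]],
])

```text
t: 7.55
eef_pos: [0.536, 0.2188, 0.0358]
ee_rot: [3.136, -0.006, -1.711]
force: [0.2, -1.1, -0.6]
width: 0.0874
gripper_force: 0.0
```

Call:
jog_arm([
  [[255,0,0,0,0,0,0],[255,0,0,0,0,0,0],[255,0,0,0,0,0,0],[255,0,0,0,0,0,0],[255,0,0,0,0,0,0],[255,0,0,0,0,0,0],[255,0,0,0,0,0,0],[255,0,0,0,0,0,0]],
], newtons=25)

```text
t: 8.35
eef_pos: [0.5386, 0.2207, 0.0401]
ee_rot: [-3.142, 0.0, -1.711]
force: [-0.7, -0.6, 0.0]
width: 0.0289
gripper_force: 0.0
```

Call:
jog_arm([
  [[255,0,0,0,0,0,0],[255,0,0,0,0,0,0],[255,0,0,0,0,0,0]],
])

```text
t: 8.65
eef_pos: [0.538, 0.2206, 0.04]
ee_rot: [3.141, -0.0, -1.711]
force: [-5.0, 0.5, 3.4]
width: 0.0215
gripper_force: 25.0
```

Call:
jog_arm([
  [[255,-0.025,0,0,0,0,0],[255,-0.05,0,0,0,0,0],[255,-0.075,0,0,0,0,0],[255,-0.1,0,0,0,0,0],[255,-0.12,0,0,0,0,0],[255,-0.14,0,0,0,0,0],[255,-0.155,0,0,0,0,0],[255,-0.165,0,0,0,0,0]],
])

```text
t: 9.45
eef_pos: [0.5434, 0.2612, 0.04]
ee_rot: [3.14, -0.002, -1.711]
force: [-7.0, -1.1, 5.5]
width: 0.0214
gripper_force: 25.0
```

Call:
jog_arm([
  [[255,-0.006,0,0,0,0,0],[255,-0.012,0,0,0,0,0],[255,-0.016,0,0,0,0,0],[255,-0.02,0,0,0,0,0],[255,-0.02,0,0,0,0,0]],
])

```text
t: 9.95
eef_pos: [0.5438, 0.2645, 0.0399]
ee_rot: [3.139, -0.004, -1.711]
force: [-6.2, -8.1, 8.1]
width: 0.0213
gripper_force: 25.0
```

Call:
jog_arm([
  [[255,-0.005,0,0,0,0,0],[255,-0.01,0,0,0,0,0],[255,-0.01,0,0,0,0,0],[255,-0.01,0,0,0,0,0]],
])

```text
t: 10.35
eef_pos: [0.5437, 0.2645, 0.0398]
ee_rot: [3.138, -0.007, -1.712]
force: [-4.2, -15.9, 11.6]
width: 0.0215
gripper_force: 25.0
```

The bar no longer advances and the pulling force is rising, so it is at the stop. I release the knob and lift.

Call:
jog_arm([
  [[0,-0.005,0,0,0,0,0],[0,-0.005,0,0,0,0,0],[0,-0.005,0,0,0,0,0],[0,-0.005,0,0,0,0,0],[0,-0.005,0,0,0,0,0],[0,-0.005,0,-0.2,0,0,0],[0,-0.005,0,-0.7,0,0,0],[0,-0.005,0,-0.7,0,0,0]],
])

```text
t: 11.15
eef_pos: [0.5453, 0.2701, 0.1917]
ee_rot: [3.141, -0.001, -1.711]
force: [1.3, 1.0, 0.3]
width: 0.0801
gripper_force: 0.0
```

Call:
jog_arm([
  [[0,0,0,-0.2,0,0,0],[0,0,0,-0.2,0,0,0],[0,0,0,-0.2,0,0,0],[0,0,0,-0.2,0,0,0]],
])

```text
t: 11.55
eef_pos: [0.545, 0.27, 0.2392]
ee_rot: [3.14, -0.001, -1.711]
force: [-0.1, 0.2, -1.6]
width: 0.088
gripper_force: 0.0
```

Run:
```python
from h import *
a=grab('scene','s2');b=grab('top','t2');s=arm.get_state();print(s['t'],s['eef_pos'],s['force'])
A=cv2.resize(a['color'][170:330,70:420],(770,352),interpolation=2)
o=np.zeros((600,770,3),np.uint8);o[:352]=A;o[352:,:]=cv2.resize(b['color'][140:250,150:470],(770,265))[:248]
cv2.imwrite('pics/c2.png',np.clip(o[:,:,::-1]*1.8,0,255).astype('uint8'))
```

```text
11.65 [0.54501538 0.26983083 0.23853743] [-0.58287516 -0.58732889  0.28161964]
```

View pics/c2.png

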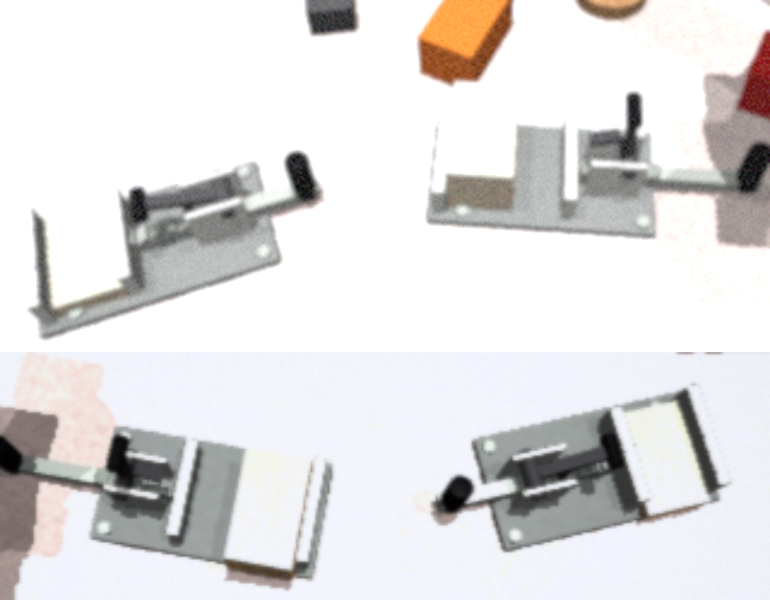

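The lever stands upright at (633,110), the jaw stands clear of the pad at (572,160), and the pad still sits at the fence. The other clamp is unchanged, with its lever down.

```bash
python3 -c "
from station import arm
print(arm.job_done())"
```

```text
the job is handed in; nothing more can be done
None
```

The job is handed in after about 12 s of robot time: the tall pad's clamp has its lever upright and its bar drawn to the stop, so the pad sits free where it was, and the low pad's clamp was not touched.

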